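# Screw the petal hood onto the lens without cross-threading

## Robot

A 6-joint arm with a two-finger parallel gripper is mounted at the origin on the work surface. World frame = base frame: x ahead of the robot, y to its left, z up, the work surface at z = 0. Lengths are in mm, angles in rad, forces in N, time in s.
With the tool pointing down it reaches from about 400 to 925 mm from the base axis. Payload 12.5 kg.
Tool frame: the origin (TCP) lies between the finger pads; the fingertips stand 19 mm ahead of it and the grasp point (between the pads) is the TCP (env.tips_ahead is the distance from the TCP to the fingertips, in mm); z points along the fingers, y is the line along which they close (so a half turn about z gives the same grasp; the last joint's range is limited). The gripper opens to 95 mm and grips with 3 to 60 N. Pads are 20 mm wide; open, the fingers measure 119 mm over their backs; the gripper's body (75 mm by 180 mm) begins 59 mm behind the grasp point.
Start: joints at [-1.335, 0.491, 1.559, -0, 1.092, -0.106], TCP at [209.513, -588.854, 233.661] pointing down, gripper open.
Joint ranges: [-3.1, 3.1], [-0.84, 2.19], [0.05, 2.79], [-1.13, 4.28], [0.06, 2.93], [-2.69, 2.69]. Speed limits (rad/s): [2.22, 2.22, 2.79, 3.14, 3.14, 3.14].

## Interface

Orientations are given as [roll, pitch, yaw] about the fixed x, y, z axes, in that order (R = Rz(yaw) Ry(pitch) Rx(roll)).
In Python, from cell import env gives the robot as it stands.
- The arm moves only by the shell command python3 -m crank 'ROWS'. ROWS is JSON, a list of rows, each a list of 5 numbers: the shift along the tool's x, y, z in mm, then the turn about the tool's z in degrees, then the finger opening in mm, from 0 to 95.1. In form: [[dx, dy, dz, yaw, grip], ...]. A call has 1 to 10 rows; each row is the pose to reach, as a shift and turn from the pose commanded when the call began, along the tool's axes at that moment; what a row does not reach only later rows make up. A row lasts 1/12 s, in which the tool goes at most 41.7 mm and 7.16 degrees, less where a joint would pass 70% of its speed; a pose out of reach is approached as far as the arm can. A call with a gripper value outside its range is refused whole. The fingers move at their own pace and stop on an object; the grip force is fixed at half the most. Time passes only in rows, so rows that repeat a pose let the fingers close. It gives the time, the measured TCP pose, the force, the opening and the grip force at its end, in the units of the state.
- env.state(): the state, without advancing time (a new reading comes with each control period).
- env.read_camera(name): name is "scene" or "top" or "wrist"; returns a dict with "img" (420x560x3 uint8, blue, green, red), "K" (3x3 intrinsics, pixels), "k1" (the pictures are not rectified: a ray, as slopes to the right and down, at radius r is drawn at 1 + k1 r^2 times it, then the intrinsics apply), "pose" (4x4, takes a point from camera to world coordinates). Camera axes: x right, y down, z forward; pixel columns grow to the right and rows downward; lengths in mm; the calibration is good to about 2 mm. A picture is of the moment at which its call begins. There is no depth.
- env.job_done(): hands the job in; it is judged then, once.
The state is a dict: "t": time; "joints": joint angles; "qvel": joint speeds; "tau": joint torques, N m; "eef_pos": TCP position; "tcp_rot": TCP orientation; "ft_force": force on the tool from outside, world axes, zero at the start; "moment": the same for the moment, N m; "opening": opening from 0.0 (shut) to 1.0 (fully open); "grip_force": force on a finger pad.
Only numpy, scipy, OpenCV 4.12 (cv2) and the standard library are available. Lean on these libraries where they do the work, as an engineer would, in place of code of your own. Each camera call takes 0.05 s, during which the arm holds its last target. There are 200 camera calls.

## Task

The petal hood is only sitting loose on top of the thread of the lens that the desk clamp holds. Turn it backward (counter-clockwise seen from above) until it drops into the start of the thread, then screw it forward (clockwise) all the way home against its stop, so that its two long petals line up with the two small ribs on the lens barrel. Keep the hood level and do not lift it off the lens, leave the other things where they stand, and let go of it at the end.

Things in the scene. Friction and masses are not known exactly. Their poses are not given: they have to be found in the camera images.
- lens: Fixed aluminium lens standing front up, held at its +y side by a black ball head and desk clamp reaching 195 mm out, all lower than 68 mm. Origin: on the lens axis at the shelf surface; z up. Barrel 74 mm diameter up to its shoulder, 63 mm high; above it a 65 mm collar, then a 52 mm neck up to 107 mm with a smooth three-start outer thread, hidden inside the hood.
- lens_rib_a (a point): Outer face of the small rib (6 mm wide, 12 mm high) on the lens barrel just below the shoulder, at the lens's +x side, 41 mm from the axis.
- lens_rib_b (a point): The same rib at the lens's -x side.
- hood: Loose black plastic petal hood (about 0.12 kg) around the lens neck. Origin: on its axis at the skirt's underside; z up. Skirt ring: 75 mm outside, 67 mm inside, 44 mm high. Two long petals stand on it at +x and -x. HOME = its x axis along the lens's x axis, origin about 64 mm above the shelf, against a hard stop. Light pushes (1 to 3 N) turn it; friction holds it where left.
- hood_petal_a (a point): Middle of the top edge of the long petal at the hood's +x side (35.5 mm out, 90 mm above the hood's origin). Each long petal is a wall 4 mm thick (radius 33.5 to 37.5 mm) spanning 31 degrees to either side of its middle; its upright side edges reach 68 mm above the origin. A push on a side edge turns the hood.
- hood_petal_b (a point): Middle of the top edge of the other, equal long petal, at the hood's -x side. At the start the hood rides on top of the thread, origin 77 mm above the shelf, turned 16 to 54 degrees counter-clockwise (from above) from home. Up there it turns freely; stops block it at 0 and at 86 degrees.
- hood_dip_a (a point): Top of the low hump (48 mm above the hood's origin) in the middle of the dip at the hood's -y side. The dip is 118 degrees wide between the long petals' edges: a shut gripper's fingers fit in and can push either edge. Pushed from one side only, the hood leans up to 6 degrees in its play and may hang in the thread until the push is relieved.
- hood_dip_b (a point): The same in the equal dip at the hood's +y side. Turned back to 80 to 86 degrees counter-clockwise from home, the hood drops about 10 mm by its own weight (origin then 67 mm high). Then it turns clockwise through about 84 degrees in the thread and sinks a further 2.6 mm, to the stop at home.
- filter: Bystander: round glass filter lying flat, 82 mm diameter, 9 mm high; origin at the centre of its underside.
- blower: Bystander: blue silicone blower standing on its base, bulb 64 mm diameter, 120 mm high with its nozzle up; origin at the centre of its underside.
- small_lens: Bystander: shorter aluminium lens standing upright, 68 mm diameter, 64 mm high, with a flat top and no thread; origin at the centre of its underside.

How it is judged (in metres and radians):
On the way:
1. the hood, turned back, has dropped into the start of the thread (z of hood in the frame of lens below 0.0692 m and angle between the x axis of hood and the x axis of lens, either way round above 1 rad and horizontal distance between hood and lens below 0.005 m), for 0.2 s.
At the end, for the whole second after the job is handed in: the hood is screwed home: its origin less than 66 mm above the lens's foot, its long petals within 0.12 rad (about 7 degrees) of the ribs, on the lens axis within 5 mm, level within 0.06 rad, at rest (z of hood in the frame of lens below 0.066 m and angle between the x axis of hood and the x axis of lens, either way round below 0.12 rad and horizontal distance between hood and lens below 0.005 m and angle between hood's own z axis and vertical below 0.06 rad and linear speed of hood below 0.01 m/s); the robot touches nothing.
It fails at once if the hood is tipped more than 0.2 rad (cross-threaded) (angle between hood's own z axis and vertical above 0.2 rad).
It fails at once if the hood is lifted more than 10 mm above where it started (z of hood in the frame of lens above 0.087 m).
It fails at once if the filter, the blower or the small lens is moved more than 20 mm (distance of any of filter, blower, small_lens from where it was at the start of the episode above 0.02 m).
It also fails if it takes over 72 s, if anything falls off the work surface, if the arm or the gripper's body presses on something with over 40 N, if the wrist force passes 120 N, or if a joint passes its speed limit or range.

## Working session

There is one attempt and no reset: what is moved stays moved. The work goes in short steps, Python scripts to look and compute and a shell command to move; the robot and the scene stay as the last step left them, time stands still between calls to the robot, and variables do not carry over. Pictures are saved under pics/ and viewed, at most 10 in all, crops included, and the job is handed in when it is done.

```bash
mkdir -p pics; ls; python3 - <<'E'
from cell import env
import cv2,numpy as np
for n in ["scene","top"]:
    c=env.read_camera(n);cv2.imwrite(f"pics/{n}0.png",c["img"]);print(n,c["K"].tolist(),c["k1"],np.round(c["pose"],3).tolist())
s=env.state();print(s)
E
```

```text
pics
scene [[382.55343899186556, 0.0, 282.5433249146572], [0.0, 382.55343899186556, 213.22216114219407], [0.0, 0.0, 1.0]] -0.010296815152389293 [[0.204, 0.815, -0.542, 1072.301], [0.979, -0.172, 0.11, -55.416], [-0.003, -0.553, -0.833, 823.116], [0.0, 0.0, 0.0, 1.0]]
top [[443.8800172532261, 0.0, 282.5585079961392], [0.0, 443.8800172532261, 211.53038367424367], [0.0, 0.0, 1.0]] 0.003025668427901191 [[-0.026, -0.996, 0.09, 540.276], [-1.0, 0.027, 0.013, 8.848], [-0.015, -0.09, -0.996, 1115.192], [0.0, 0.0, 0.0, 1.0]]
{'t': 0.1, 'joints': array([-1.33458726e+00,  4.91474120e-01,  1.55937866e+00,  4.95136238e-07,
        1.09170301e+00, -1.05577107e-01]), 'qvel': array([ 0.00096404, -0.0016285 , -0.00144854, -0.00044452,  0.00119165,
       -0.00022597]), 'tau': array([ 4.20667115e-03, -6.13623691e+01, -2.58606684e+01,  6.94424543e-02,
        4.70070890e-02, -4.62357934e-05]), 'eef_pos': array([ 209.47114191, -588.64735742,  233.1391996 ]), 'tcp_rot': array([-3.14063493e+00, -1.01932768e-04,  3.41785895e-01]), 'ft_force': array([ 0.18386938, -0.40254937, -0.83116875]), 'moment': array([ 0.03766647, -0.03494298, -0.01641268]), 'grip_force': 0.0, 'opening': 0.9991923470159133}
```

View pics/scene0.png

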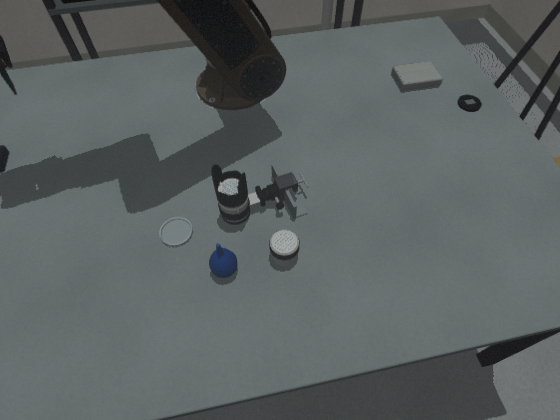

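View pics/top0.png

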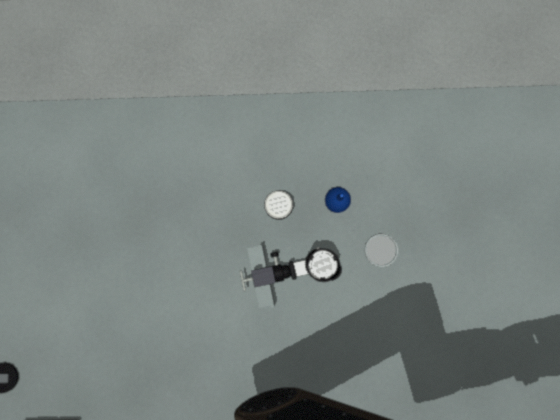

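The scene camera shows the hood at about (231,190) with the clamp to its right. The top camera shows the lens at about (323,264), with the clamp toward image left (+y), and the filter at (381,250), blower at (338,200) and small lens at (279,205).

```bash
cat > h.py <<'E'
from cell import env
import cv2,numpy as np
def ray(c,uv):
    K=c["K"];d=np.array([(uv[0]-K[0,2])/K[0,0],(uv[1]-K[1,2])/K[1,1]]);s=d.copy()
    for _ in range(5): s=d/(1+c["k1"]*(s@s))
    P=np.array(c["pose"]);return P[:3,3],P[:3,:3]@np.array([s[0],s[1],1])
def onz(c,uv,z):
    o,d=ray(c,uv);return (o+d*(z-o[2])/d[2])[:2]
def proj(c,p):
    P=np.array(c["pose"]);q=P[:3,:3].T@(np.array(p,float)-P[:3,3]);s=q[:2]/q[2];s=s*(1+c["k1"]*(s@s))
    return c["K"][:2,:2]@s+c["K"][:2,2]
E
python3 - <<'E'
from h import *
c=env.read_camera("top")
g=c["img"].min(2)
m=(g>150).astype(np.uint8)
n,l,st,ce=cv2.connectedComponentsWithStats(m)
for i in range(1,n):
    if st[i,4]>60: print(st[i],ce[i],onz(c,ce[i],107))
for nme,uv,z in [("clampend",(256,281),40),("clampend2",(262,272),40),("blower",(338,200),40),("slens",(279,205),64)]: print(nme,onz(c,uv,z))
cv2.imwrite("pics/topc.png",cv2.resize(c["img"][215:325,220:400],None,fx=4.4,fy=4.4,interpolation=cv2.INTER_CUBIC))
E
```

```text
[265 191  27  27 560] [278.0625     204.12142857] [648.95563466  31.88230025]
[366 235  29  32 677] [380.05465288 249.82865583] [ 538.9686537  -195.50698002]
[309 251  28  27 562] [322.59964413 264.27935943] [509.90776344 -65.04560527]
[294 261  14  15 148] [300.16891892 268.17567568] [502.47940026 -14.28529878]
clampend [472.12170505  91.02364148]
clampend2 [493.17775978  76.14658803]
blower [ 662.22426404 -112.66947602]
slens [651.4257263   30.68503694]
```

View pics/topc.png

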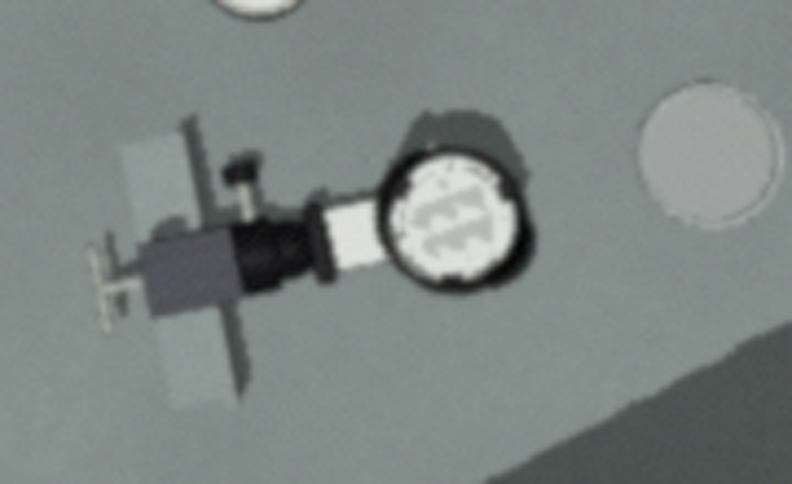

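```bash
python3 -m crank '[[38,-33,-20,-4,95],[76,-65,-40,-8,95],[114,-98,-60,-12,95],[152,-130,-80,-16,95],[183,-157,-90,-20,95],[214,-184,-90,-22,95],[245,-210,-90,-25,95],[276,-236,-90,-25,95],[307,-262,-90,-25,95],[338,-288,-90,-25,95]]'; python3 - <<'E'
from h import *
s=env.state();p=s["eef_pos"];y=s["tcp_rot"][2];d=np.array([510,-65])-p[:2]
print(p,np.degrees(y),d[0]*np.cos(y)+d[1]*np.sin(y),d[0]*np.sin(y)-d[1]*np.cos(y))
E
```

```text
t: 0.98
eef_pos: [410.6, -238.7, 323.4]
tcp_rot: [3.141, -0.0, 0.778]
ft_force: [1.1, -0.6, -0.0]
opening: 0.998
grip_force: 0.0
[ 410.56972759 -238.73102312  323.35917455] 44.56728662561789 192.75191418472488 -53.99580580148407
```

```bash
python3 -m crank '[[37,-10,0,0,95],[74,-20,0,0,95],[111,-30,0,0,95],[148,-40,0,0,95],[185,-50,0,0,95],[192,-54,0,0,95],[192,-54,0,0,95],[192,-54,0,0,95]]'; python3 - <<'E'
from h import *
s=env.state();print(s["eef_pos"],s["joints"])
c=env.read_camera("wrist");print(np.round(c["pose"],3).tolist(),c["K"][0,0])
for p in [(510,-65,107),(510,-65,121),(510,-65,63)]: print(proj(c,p))
cv2.imwrite("pics/w1.png",c["img"])
E
```

```text
t: 1.65
eef_pos: [508.7, -67.4, 322.8]
tcp_rot: [-3.141, 0.001, 0.779]
ft_force: [-0.5, -0.7, 0.1]
opening: 0.999
grip_force: 0.0
[508.66720508 -67.39953022 322.79675135] [-2.60328848e-01  2.44792022e-01  1.70018788e+00 -4.18135465e-04
  1.19718650e+00  5.31156277e-01]
[[0.704, -0.687, -0.181, 558.754], [-0.711, -0.68, -0.179, -17.309], [-0.0, 0.255, -0.967, 474.277], [0.0, 0.0, 0.0, 1.0]] 358.02582911162574
[276.10329828 184.51060817]
[276.08798083 187.06563417]
[276.14493347 177.56669981]
```

View pics/w1.png

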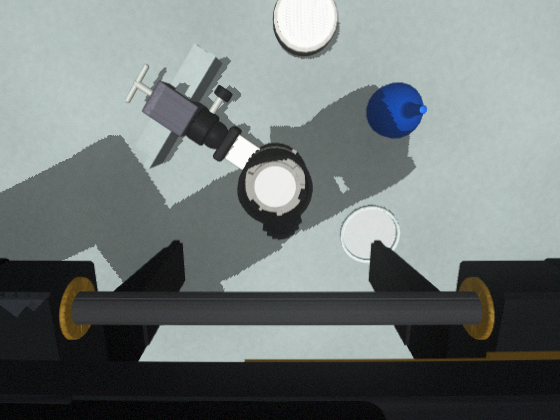

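```bash
python3 - <<'E'
from h import *
im=cv2.imread("pics/w1.png")
a=cv2.resize(im[130:250,220:340],None,fx=5,fy=5,interpolation=cv2.INTER_CUBIC)
cv2.imwrite("pics/w1c.png",np.clip(255*(a/255.)**0.5,0,255).astype(np.uint8))
c=env.read_camera("wrist")
m=(im.min(2)>225).astype(np.uint8);m[:, :250]=0;m[:150]=0;m[205:]=0;m[:,305:]=0
n,l,st,ce=cv2.connectedComponentsWithStats(m);i=1+np.argmax(st[1:,4]);print(st[i],ce[i],onz(c,ce[i],107))
for a in range(0,360,20):
    print(a,[np.round(proj(c,(510+35.5*np.cos(np.radians(a)),-65+35.5*np.sin(np.radians(a)),z))).astype(int).tolist() for z in (167,121)])
E
```

```text
[ 255  167   41   38 1253] [274.67677574 185.94573025] [507.74204099 -65.70260564]
0 [[305, 168], [301, 161]]
20 [[293, 160], [291, 154]]
40 [[279, 156], [279, 151]]
60 [[265, 157], [266, 152]]
80 [[252, 163], [255, 158]]
100 [[242, 174], [246, 166]]
120 [[236, 186], [241, 178]]
140 [[235, 200], [241, 190]]
160 [[240, 213], [244, 201]]
180 [[248, 224], [251, 211]]
200 [[259, 231], [261, 217]]
220 [[272, 235], [273, 220]]
240 [[286, 233], [285, 219]]
260 [[298, 228], [296, 214]]
280 [[308, 218], [304, 206]]
300 [[314, 206], [310, 195]]
320 [[316, 193], [311, 183]]
340 [[313, 179], [308, 171]]
```

View pics/w1c.png

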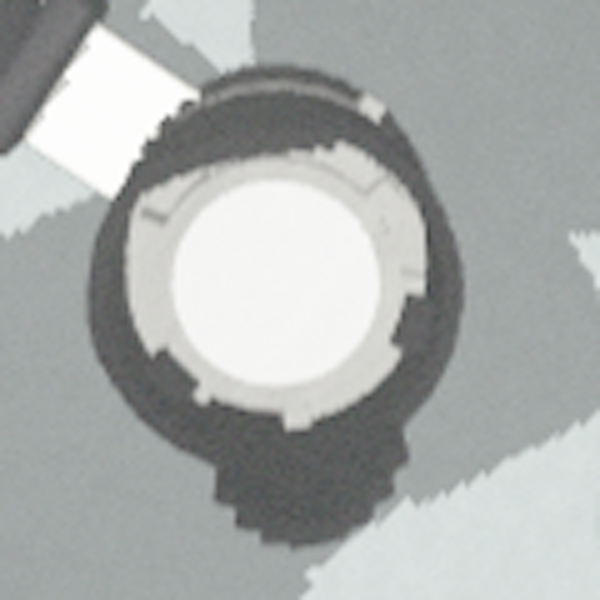

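The wrist picture shows the glass disc at (275,186) and the near petal spanning columns 263 to 302, centred at (282,237). The far petal is at about (276,148). That puts the hood axis at about 53° in world, roughly 43° back from home. I'll straddle the hood with one finger in each dip and turn it with a pure couple.

```bash
python3 -m crank '[[1.7,-1.3,0,-7,60],[1.7,-1.3,30,-8,60],[1.7,-1.3,60,-8,60],[1.7,-1.3,90,-8,60],[1.7,-1.3,120,-8,60],[1.7,-1.3,130,-8,60],[1.7,-1.3,130,-8,60],[1.7,-1.3,130,-8,60]]'; python3 - <<'E'
from h import *
s=env.state();print(s["eef_pos"],np.degrees(s["tcp_rot"]),s["opening"]*95.1)
c=env.read_camera("scene");cv2.imwrite("pics/s2.png",cv2.resize(c["img"][120:240,170:310],None,fx=5,fy=5,interpolation=cv2.INTER_CUBIC))
E
```

```text
t: 2.42
eef_pos: [509.5, -66.2, 193.9]
tcp_rot: [3.141, -0.0, 0.917]
ft_force: [-0.4, -0.3, -0.2]
opening: 0.637
grip_force: 0.0
[509.46799394 -66.15582193 193.8524231 ] [ 1.79981191e+02 -1.55527540e-03  5.25132472e+01] 60.559656293067455
```

View pics/s2.png

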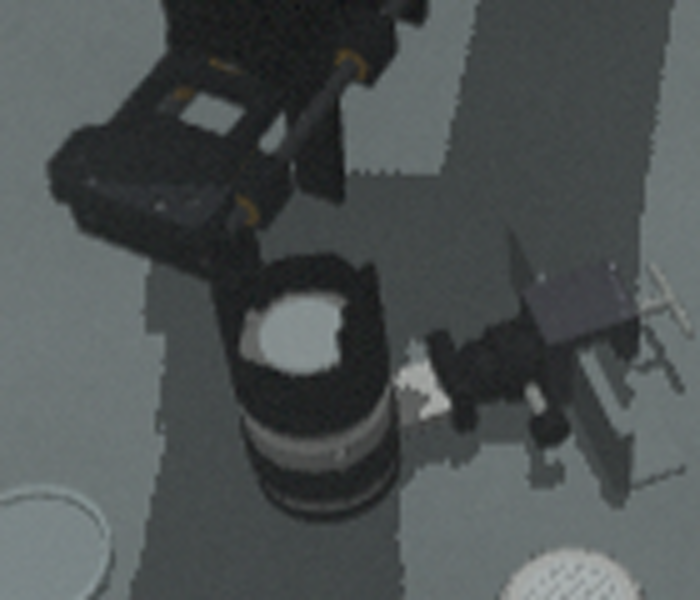

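Seen from +x, the gripper is above the hood with the near finger at about (235,260), between the petals at (230,270) and (385,280). I'll go down into the dips.

```bash
python3 -m crank '[[0,0,15,0,60],[0,0,30,0,60],[0,0,40,0,60],[0,0,46,0,60],[0,0,46,0,60],[0,0,46,0,60]]'; python3 -m crank '[[0,0,0,-5,60],[0,0,0,-10,60],[0,0,0,-15,60],[0,0,0,-20,60],[0,0,0,-25,60],[0,0,0,-30,60]]';python3 -m crank '[[0,0,0,-5,60],[0,0,0,-10,60],[0,0,0,-15,60],[0,0,0,-20,60]]'; python3 -c "
from cell import env;print(env.state()['moment'])"
```

```text
t: 2.97
eef_pos: [509.6, -65.4, 147.7]
tcp_rot: [3.141, -0.0, 0.918]
ft_force: [-0.5, 1.0, 0.4]
opening: 0.633
grip_force: 0.0
t: 3.47
eef_pos: [509.7, -65.4, 148.1]
tcp_rot: [3.14, 0.0, 1.446]
ft_force: [0.8, 0.4, 0.4]
opening: 0.632
grip_force: 0.0
t: 3.8
eef_pos: [509.7, -65.4, 148.1]
tcp_rot: [3.14, 0.001, 1.795]
ft_force: [-0.1, 0.2, 0.4]
opening: 0.633
grip_force: 0.2
[-0.00236705 -0.1948151  -0.00808505]
```

```bash
python3 -m crank '[[0,0,0,-4,60],[0,0,0,-8,60],[0,0,0,-12,60],[0,0,0,-16,60],[0,0,0,-20,60],[0,0,0,-23,60],[0,0,0,-26,60],[0,0,0,-26,60]]'; python3 -c "
from cell import env;print(env.state()['moment'])"
python3 -m crank '[[0,0,0,-2,60],[0,0,0,-4,60],[0,0,0,-5,60],[0,0,0,-5,60]]'
python3 - <<'E'
from h import *
print(env.state()['moment'])
c=env.read_camera("scene");cv2.imwrite("pics/s3.png",cv2.resize(c["img"][120:240,170:310],None,fx=5,fy=5,interpolation=cv2.INTER_CUBIC))
E
```

```text
t: 4.47
eef_pos: [509.7, -65.4, 148.0]
tcp_rot: [3.141, 0.001, 2.247]
ft_force: [0.9, 1.0, -0.2]
opening: 0.63
grip_force: 0.0
[-0.03609473 -0.16099538  0.00120569]
t: 4.8
eef_pos: [509.3, -65.3, 147.5]
tcp_rot: [3.141, 0.001, 2.331]
ft_force: [-0.4, 1.8, -0.0]
opening: 0.635
grip_force: 0.3
[ 0.06130844 -0.11335181 -0.00259903]
```

View pics/s3.png

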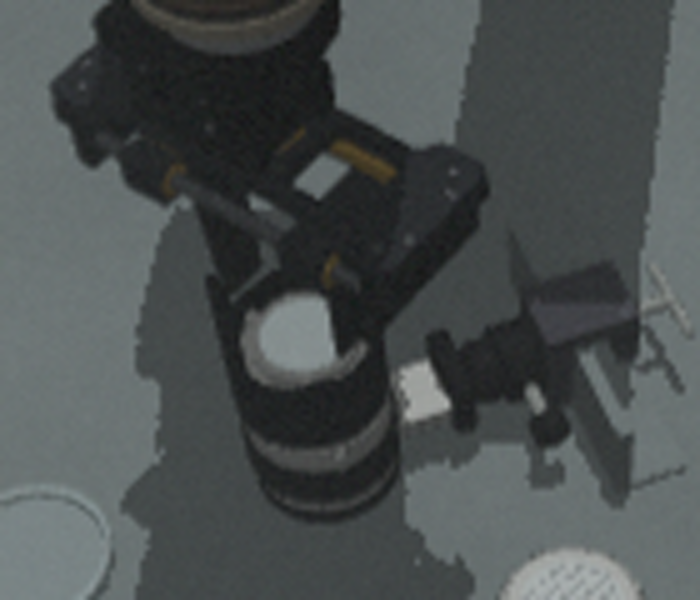

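The front dip now faces the camera, with the right finger at its right edge near (360,340). The skirt's lower edge is still at about y=430, so the hood hasn't dropped yet. I'll push a few degrees more, then relieve.

```bash
for i in 1 2; do python3 -m crank '[[0,0,0,-1,60],[0,0,0,-2,60],[0,0,0,-2,60]]'; python3 -c "
from cell import env;print(env.state()['moment'])"; done; python3 -m crank '[[0,0,0,2,60],[0,0,0,4,60],[0,0,0,4,60]]'
python3 - <<'E'
from h import *
print(env.state()['moment'])
c=env.read_camera("scene");a=cv2.imread("pics/scene0.png");f=lambda i:cv2.resize(i[150:230,200:270],None,fx=5,fy=5,interpolation=cv2.INTER_CUBIC)
cv2.imwrite("pics/s4.png",np.clip(1.6*np.hstack([f(a),f(c["img"])]),0,255).astype(np.uint8))
E
```

```text
t: 5.1
eef_pos: [509.2, -65.2, 147.2]
tcp_rot: [3.142, -0.0, 2.367]
ft_force: [-3.1, 0.0, 3.2]
opening: 0.63
grip_force: 2.8
[ 0.26068272  0.18217605 -0.17409444]
t: 5.35
eef_pos: [509.2, -65.0, 147.2]
tcp_rot: [3.141, -0.0, 2.402]
ft_force: [-3.1, 3.4, 5.6]
opening: 0.632
grip_force: 10.8
[ 0.64752341  0.25076063 -0.71710664]
t: 5.6
eef_pos: [509.4, -65.4, 147.0]
tcp_rot: [3.142, 0.0, 2.331]
ft_force: [-0.2, -0.8, 0.3]
opening: 0.633
grip_force: 0.3
[ 0.11155147 -0.05103199 -0.03396334]
```

View pics/s4.png

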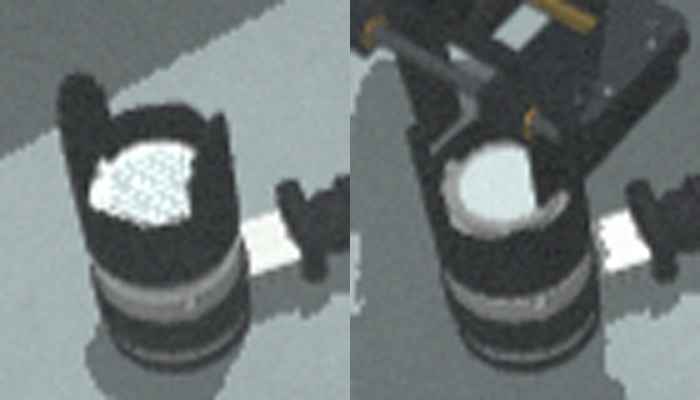

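```bash
python3 - <<'E'
from h import *
c=env.read_camera("scene")["img"];a=cv2.imread("pics/scene0.png")
for u in (226,230,234,238): print(u,a[200:216,u,1],c[200:216,u,1])
c=env.read_camera("scene")
for z in (77,67): print(proj(c,(547,-65,z)),proj(c,(540,-45,z)))
E
python3 -m crank '[[0,0,3,0,60],[0,0,6,0,60],[0,0,8,0,60],[0,0,8,0,60],[0,0,8,0,60]]'
```

```text
226 [36 37 35 39 40 39 48 74 91 88 75 75 72 55 38 37] [32 34 39 37 29 37 34 37 49 75 71 75 73 56 37 33]
230 [36 37 35 40 40 38 38 56 80 93 89 76 77 70 50 41] [35 36 30 34 35 37 39 34 39 59 90 76 75 71 49 37]
234 [40 37 35 33 37 39 46 57 80 93 83 70 75 70 51 40] [39 37 31 35 34 35 31 32 35 58 83 74 76 67 51 37]
238 [38 39 41 40 40 41 60 82 91 88 94 85 71 66 46 37] [36 30 34 33 32 33 35 39 57 89 96 88 74 67 50 37]
[234.25274221 207.2092113 ] [242.18587984 203.40772547]
[234.70681364 209.57835995] [242.56512026 205.79595539]
t: 6.17
eef_pos: [509.1, -65.3, 138.7]
tcp_rot: [-3.141, -0.001, 2.332]
ft_force: [-1.0, -0.3, -0.9]
opening: 0.631
grip_force: 0.4
```

The edge moved down about 2 px, which matches a 10 mm drop, so the hood is in the thread. Now I'll turn it clockwise.

```bash
python3 -m crank '[[0,0,0,6,60],[0,0,0,12,60],[0,0,0,18,60],[0,0,0,24,60],[0,0,0,30,60],[0,0,0,36,60],[0,0,0,42,60],[0,0,0,48,60],[0,0,0,54,60],[0,0,0,60,60]]'; python3 -m crank '[[0,0,0,4,60],[0,0,0,8,60],[0,0,0,12,60],[0,0,0,16,60],[0,0,0,20,60],[0,0,0,24,60],[0,0,0,28,60],[0,0,0,32,60]]'; python3 -m crank '[[0,0,0,3,60],[0,0,0,6,60],[0,0,0,9,60],[0,0,0,12,60],[0,0,0,15,60],[0,0,0,18,60]]'; python3 -c "
from cell import env;print(env.state()['moment'])"
```

```text
t: 7.0
eef_pos: [509.4, -65.4, 139.2]
tcp_rot: [3.141, 0.0, 1.279]
ft_force: [-0.4, -0.5, -0.2]
opening: 0.631
grip_force: 0.0
t: 7.67
eef_pos: [509.4, -65.4, 139.1]
tcp_rot: [3.141, -0.0, 0.722]
ft_force: [-0.0, -0.4, 0.5]
opening: 0.63
grip_force: 0.1
t: 8.17
eef_pos: [509.3, -65.4, 139.1]
tcp_rot: [3.141, -0.0, 0.409]
ft_force: [0.1, -1.0, -0.5]
opening: 0.631
grip_force: 0.1
[-0.0062471   0.04352197  0.00756677]
```

```bash
python3 -m crank '[[0,0,0,3,60],[0,0,0,6,60],[0,0,0,9,60],[0,0,0,12,60],[0,0,1,15,60],[0,0,1,18,60],[0,0,1,21,60],[0,0,1,24,60],[0,0,1,27,60],[0,0,1,30,60]]'; python3 -m crank '[[0,0,0,3,60],[0,0,0,6,60],[0,0,0,9,60],[0,0,0,12,60],[0,0,1,15,60],[0,0,1,18,60]]'; python3 - <<'E'
from h import *
print(env.state()['moment'])
for n in ("scene","wrist"):
    c=env.read_camera(n);cv2.imwrite(f"pics/{n}5.png",c["img"])
a=cv2.imread("pics/scene5.png")[120:240,180:320];b=cv2.imread("pics/wrist5.png")
cv2.imwrite("pics/c5.png",np.vstack([np.clip(1.5*cv2.resize(a,(560,480)).astype(float),0,255)[:,:].astype(np.uint8)[:300]*1,b[:300]]))
E
```

```text
t: 9.0
eef_pos: [509.3, -65.4, 138.1]
tcp_rot: [3.141, -0.0, -0.114]
ft_force: [-0.5, -0.6, 0.0]
opening: 0.627
grip_force: 0.2
t: 9.5
eef_pos: [509.2, -65.3, 137.0]
tcp_rot: [3.141, -0.0, -0.429]
ft_force: [-0.1, -0.2, -0.7]
opening: 0.636
grip_force: 0.2
[0.03346442 0.11439943 0.01301372]
```

View pics/c5.png

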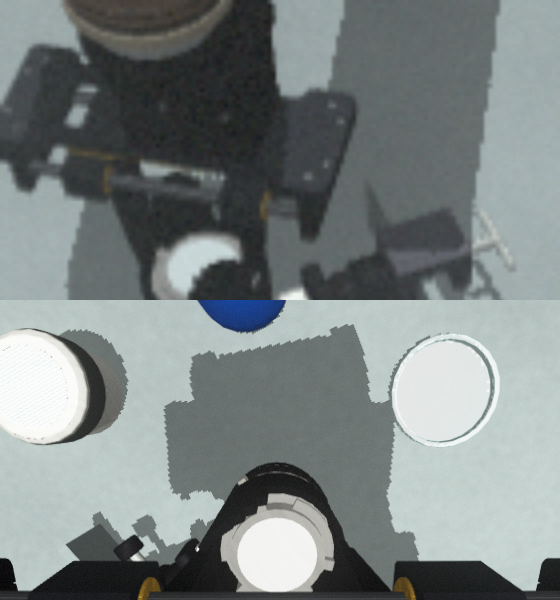

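The petal now faces +x, toward the camera, so the hood has followed and is near home. I'll creep to the stop while watching the torque.

```bash
for i in 1; do python3 -m crank '[[0,0,0,2,60],[0,0,0,4,60],[0,0,0,6,60],[0,0,0,6,60]]'; python3 -c "
from cell import env;print(env.state()['moment'])";done;  python3 -m crank '[[0,0,0,1,60],[0,0,0,2,60],[0,0,0,2,60]]'; python3 -c "
from cell import env;print(env.state()['moment'])"
```

```text
t: 9.93
eef_pos: [508.7, -65.3, 137.0]
tcp_rot: [3.14, 0.001, -0.528]
ft_force: [-4.6, -1.2, 1.3]
opening: 0.63
grip_force: 13.8
[-0.03141891  0.73380411  0.9342408 ]
t: 10.18
eef_pos: [508.7, -65.3, 137.0]
tcp_rot: [3.14, 0.001, -0.562]
ft_force: [-5.8, -0.6, 3.2]
opening: 0.632
grip_force: 34.6
[-0.14419973  1.08288676  2.44973481]
```

Torque rises sharply, so this is the hard stop. Total finger travel of about 166° matches 84° of thread plus the dip's play. I'll relieve, withdraw upward and look.

```bash
python3 -m crank '[[0,0,0,-5,60],[0,0,0,-10,60],[0,0,0,-15,60],[0,0,-30,-15,60],[0,0,-70,-15,60],[0,0,-110,-15,60],[0,0,-150,-15,60],[0,0,-180,-15,60],[0,0,-190,-15,60],[0,0,-190,-15,60]]'; python3 - <<'E'
from h import *
c=env.read_camera("scene");s=c["img"];print(proj(c,(546,-60,64)))
for u in (226,230,234,238): print(u,s[200:216,u,1])
w=env.read_camera("wrist");L=(509,-65.3)
im=w["img"].copy()
for a in (10,190):
    t=np.radians(a);print(a,[proj(w,(L[0]+r*np.cos(t),L[1]+r*np.sin(t),z)).round(1) for r,z in((35.5,154),(41,57))])
u,v=proj(w,(*L,107)).astype(int);print(u,v)
v0,u0=max(0,v-75),max(0,u-75)
A=cv2.resize(im[v0:v0+150,u0:u0+150],(400,400),interpolation=cv2.INTER_CUBIC);B=cv2.resize(s[150:230,200:280],(400,400),interpolation=cv2.INTER_CUBIC)
print(u0,v0);cv2.imwrite("pics/f6.png",(255*(np.hstack([A,B])/255.)**.6).astype(np.uint8))
E
```

```text
t: 11.02
eef_pos: [510.2, -65.4, 329.6]
tcp_rot: [-3.141, -0.006, -0.305]
ft_force: [-0.3, 0.4, -0.5]
opening: 0.63
grip_force: 0.0
[236.85360996 209.58523787]
226 [33 36 32 37 41 38 33 32 33 51 70 74 72 54 36 35]
230 [33 33 33 36 35 36 33 33 34 41 53 75 74 69 47 35]
234 [34 34 34 29 36 34 36 33 34 43 56 74 74 68 45 35]
238 [35 37 34 36 31 33 32 37 42 65 94 84 71 66 45 39]
10 [array([258.4, 162.6]), array([260.4, 148.4])]
190 [array([293.6, 229. ]), array([292.1, 208.9])]
276 187
201 112
```

View pics/f6.png

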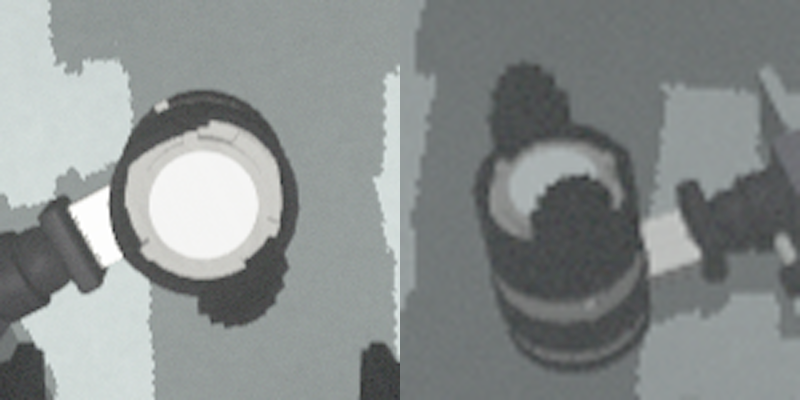

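The near petal is at wrist pixel (293,224), where home predicts (294,229). In the scene view the front petal stands over the rib seen at (238,210), and the skirt edge sits lower again. The hood is home and level, and the arm is clear.

```bash
python3 -c "
from cell import env;print(env.job_done())"
```

```text
the job is handed in; nothing more can be done
None
```

The hood dropped into the thread and is screwed clockwise to its stop with the long petals in line with the ribs, as far as the torque and camera images show. It is released, and the job is handed in; no verdict came back.

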